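# Lay a drinks carton down against the stop

### The arm

A 6-joint arm with a two-finger parallel gripper is mounted at the origin on the work surface. World frame = base frame: x ahead of the robot, y to its left, z up, the work surface at z = 0. Lengths are in mm, angles in rad, forces in N, time in s.
With the tool pointing down it reaches from about 400 to 825 mm from the base axis. Payload 7 kg.
Tool frame: the origin (TCP) lies at the very end of the fingers, on their centre line; the grasp point (between the pads) lies 19 mm behind it; z points along the fingers, y is the line along which they close (so a half turn about z gives the same grasp; the last joint's range is limited). The gripper opens to 88 mm and grips with 3 to 60 N. Pads are 19 mm wide; open, the fingers measure 130 mm over their backs; the gripper's body (78 mm by 193 mm) begins 47 mm behind the grasp point.
Start: joints at [1.472, 0.359, 0.012, 0, -1.224, -0.288], TCP at [254.635, 625.105, 196.361] pointing down, gripper open.
Joint ranges: [-3.07, 3.07], [-1.43, 2.12], [-1.02, 1.25], [-3.03, 1.67], [-3.05, -0], [-3.03, 3.03]. Speed limits (rad/s): [2.39, 2.39, 3.01, 3.14, 3.14, 3.14].

### API

Orientations are given as a unit quaternion [x, y, z, w].
In Python, from plant import bot gives the robot as it stands. Calls block until the motion is done:
- bot.move_ptp(position, orientation): joint-space move of the TCP to a pose.
- bot.line_to(position, velocity=150, ori=None): straight line of the TCP; ori=None keeps the orientation; velocity is the mean speed in mm/s.
- bot.move_joints(angles): joint-space move.
- bot.move_gripper(opening, force=None): finger opening in mm; force is the grip in N (None keeps the last); returns when the fingers have stopped.
- bot.pause(seconds).
- bot.solve_ik(position, orientation): joint angles nearest the present ones, or None.
- bot.read_state(): the state.
- bot.camera(name): name is "scene" or "side" or "wrist"; returns the picture (384x512x3 uint8, red, green, blue); there is no depth.
- bot.get_calibration(name): a dict with "fx", "fy", "cx", "cy" (pixels), "view" (4x4, takes a point from world to camera coordinates); the wrist camera has in their place "T_tool_cam" (4x4, takes a point from camera to tool coordinates, whose origin is the TCP and whose axes are the flange's). Camera axes: x right, y up, looking along -z (the intrinsics and any distortion apply to the point x, -y, -z); pixel columns grow to the right and rows downward; lengths in mm; the calibration is good to about 2 mm. A picture is of the moment at which its call begins: read the wrist's pose just before it. get_calibration takes no time and is no camera call.
A pose or a line that the arm cannot do raises bot.Unreachable and nothing moves.
- bot.close_job(): hands the job in; it is judged then, once.
The state is a dict: "t": time; "joint_pos": joint angles; "qvel": joint speeds; "tau": joint torques, N m; "tcp_pos": TCP position; "eef_rot": TCP orientation; "contact_force": force on the tool from outside, world axes, zero at the start; "moment": the same for the moment, N m; "width": finger opening in mm; "finger_force": force on a finger pad.
Only numpy, scipy, OpenCV 4.12 (cv2) and the standard library are available. Lean on these libraries where they do the work, as an engineer would, in place of code of your own. Each camera call takes 0.05 s, during which the arm holds its last target. There are 200 camera calls.

### The job

Push the tall cardboard carton over so that it lies on its back with the round cap uppermost and its top end towards the metal stop rail, then push it along the table until its top end is flush against the rail, within the rail's length. Only push it, never lift or carry it, and leave everything else on the table where it is.

Things in the scene. Friction and masses are not known exactly. Their poses are not given: they have to be found in the camera images.
- tall_carton: The tall closed cardboard carton, 96 mm deep (own x), 120 wide (y), 190 tall (z), about 0.5 kg, loose, upright at the start. Origin: centre of underside. A round white cap (44 mm across, 12 mm proud) is on its -x face (front), 60 mm above the underside; above 95 mm that face is flat. At the start its +x points at the rail within 15 degrees; origin 290 to 360 mm from the rail's front.
- carton_mid (a point): Middle of the tall carton (95 mm up its own z). A push on the front face 120 mm or more above the table tips the carton about its rear bottom edge with little sliding; past about 27 degrees of lean it falls by itself and lies 96 mm high, cap on top, own z towards the rail, 40 to 130 mm short of it.
- carton_top (a point): Centre of the tall carton's top end (190 mm up its own z).
- carton_top_l (a point): Middle of the +y edge of the tall carton's top end (60 mm from its centre).
- carton_top_r (a point): Middle of the -y edge of the tall carton's top end (60 mm from its centre).
- stop_rail: Fixed straight aluminium stop rail on the table, 360 mm long (own y), an upright bar 40 mm high and 12 mm thick with a flat 5 mm foot behind it reaching 52 mm behind the front face. Origin: middle of its length, on the front face, at table height. The front face is the plane x = 0 of its frame and looks along its -x, towards the carton.
- short_carton: Bystander: a smaller carton of the same look, 80 x 100 x 110 mm tall, standing behind the rail. Origin: centre of underside.
- bottle_a: Bystander: white plastic bottle, 68 mm diameter, 200 mm tall, standing about 200 mm to one side (the rail's -y side) of the tall carton's path to the rail. Origin: centre of underside.
- bottle_b: Bystander: white bottle, the same, standing to the right of the work (about 0.4 to 0.6 m right of the robot). Origin: centre of underside.
- bottle_c: Bystander: white bottle, the same, standing to the right of the work (about 0.4 to 0.6 m right of the robot). Origin: centre of underside.
- tape_roll: Bystander: roll core lying flat, 96 mm diameter, 40 mm high, behind the rail. Origin: centre of underside.
- jar: Bystander: white jar, 70 mm diameter, 90 mm tall, near left. Origin: centre of underside.
- mug: Bystander: white mug, 80 mm diameter, 90 mm tall, near right. Origin: centre of underside.
Things that resemble listed ones, but are neither listed nor needed, are in the scene too. What is shaped like the tall_carton but purple is not meant.

How it is judged:
By the outcome, as a careful person would: the job done as asked, in the order asked, and still so for the second after the job is handed in, with the robot touching nothing.
It also fails if it takes over 54 s, if anything falls off the work surface, if the arm or the gripper's body presses on something with over 40 N, if the wrist force passes 120 N, or if a joint passes its speed limit or range.

## Working session

There is one attempt and no reset: what is moved stays moved. The work goes in short steps, each a Python script; the robot and the scene stay as the last script left them, time stands still between calls to the robot, and variables do not carry over. Pictures are saved under pics/ and viewed, at most 10 in all, crops included, and the job is handed in when it is done.

```bash
ls && mkdir -p pics && python3 - <<'E'
from plant import bot
import cv2
for n in("scene","side"):
    im=bot.camera(n); cv2.imwrite(f"pics/{n}0.png",cv2.resize(im[:,:,::-1],(800,600),interpolation=cv2.INTER_CUBIC))
    c=bot.get_calibration(n); print(c)
print(bot.get_calibration("wrist")); s=bot.read_state(); print(s["t"],s["eef_rot"],s["contact_force"])
E
```

```text
pics
{'fx': 403.9015696094012, 'fy': 403.9015696094012, 'cx': 258.02392720764425, 'cy': 188.25204080035684, 'view': array([[ 4.30953565e-01,  9.02371514e-01, -2.16227350e-03,
        -1.53012357e+02],
       [-7.18720256e-01,  3.44692545e-01,  6.03844553e-01,
         2.68048613e+02],
       [ 5.45637443e-01, -2.58674893e-01,  7.97099166e-01,
        -1.86705934e+03],
       [ 0.00000000e+00,  0.00000000e+00,  0.00000000e+00,
         1.00000000e+00]])}
{'fx': 478.96865415312135, 'fy': 478.96865415312135, 'cx': 258.9282342733313, 'cy': 186.8805867273837, 'view': array([[ 7.04130837e-01,  7.10067743e-01, -1.88816637e-03,
        -3.03097298e+02],
       [-6.73424251e-01,  6.68632218e-01,  3.15326394e-01,
         3.11861147e+02],
       [ 2.25165590e-01, -2.20759501e-01,  9.48981401e-01,
        -1.78370273e+03],
       [ 0.00000000e+00,  0.00000000e+00,  0.00000000e+00,
         1.00000000e+00]])}
{'fx': 284.3852530546628, 'fy': 284.3852530546628, 'cx': 256.2237847308493, 'cy': 189.68899421245297, 'T_tool_cam': array([[ 6.02011522e-04,  9.53494186e-01,  3.01410808e-01,
         8.29626642e+01],
       [ 9.99999797e-01, -5.11561363e-04, -3.79019633e-04,
         2.54428254e-02],
       [-2.07202893e-04,  3.01410975e-01, -9.53494301e-01,
        -1.87835308e+02],
       [ 0.00000000e+00,  0.00000000e+00,  0.00000000e+00,
         1.00000000e+00]])}
0.1 [ 9.81346141e-01 -1.92247789e-01 -7.95921740e-05  7.30198734e-04] [-0.04014179  0.43041674  0.0883251 ]
```

View pics/scene0.png

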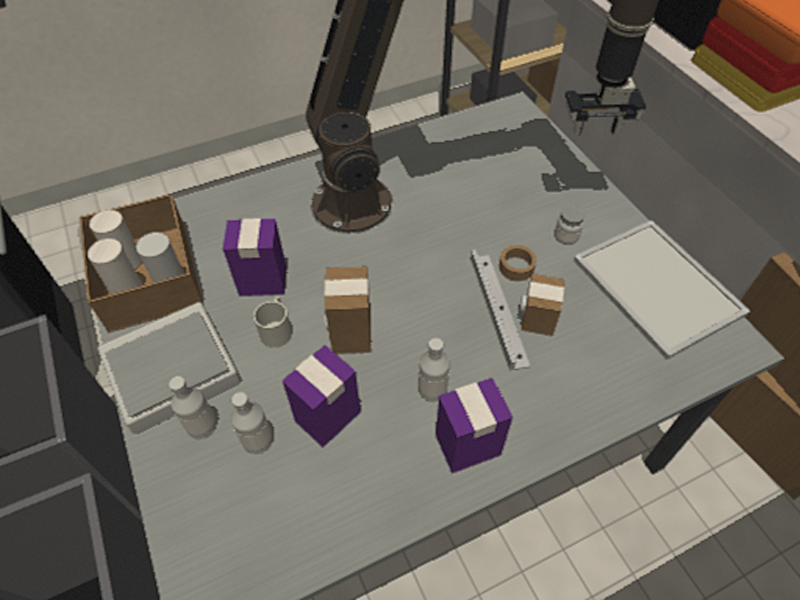

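View pics/side0.png

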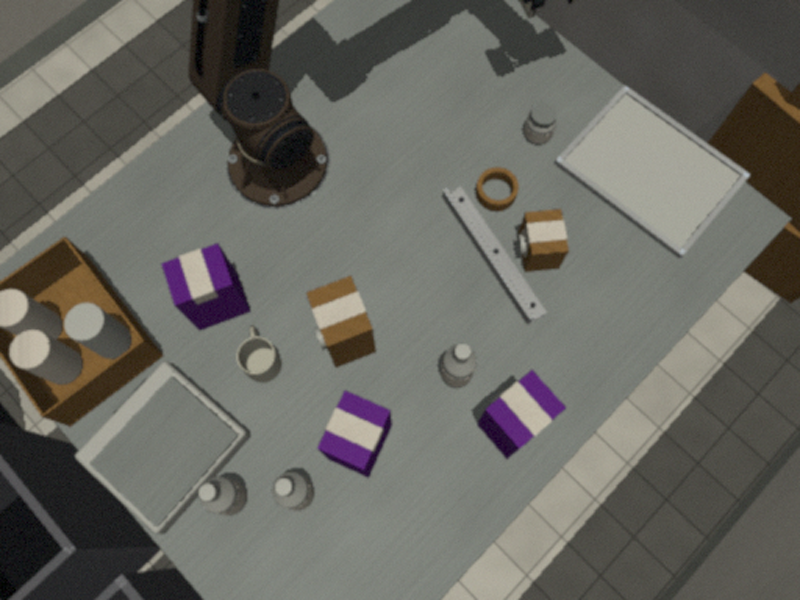

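The scene view shows the tall carton at about (348,310) with the rail running from (475,255) to (520,365). In the side view the carton top is at (338,300), the cap is at (320,338), and the rail runs from (455,190) to (535,318). I'll enlarge both.

```bash
python3 - <<'E'
import cv2
from plant import bot
for n,(x,y,w,h) in {"side":(190,112,165,124),"scene":(200,150,150,112)}.items():
    im=bot.camera(n)[y:y+h,x:x+w,::-1]; s=800/w
    cv2.imwrite(f"pics/{n}1.png",cv2.resize(im,(800,int(h*s)),interpolation=cv2.INTER_CUBIC)); print(n,s)
E
```

```text
side 4.848484848484849
scene 5.333333333333333
```

View pics/side1.png

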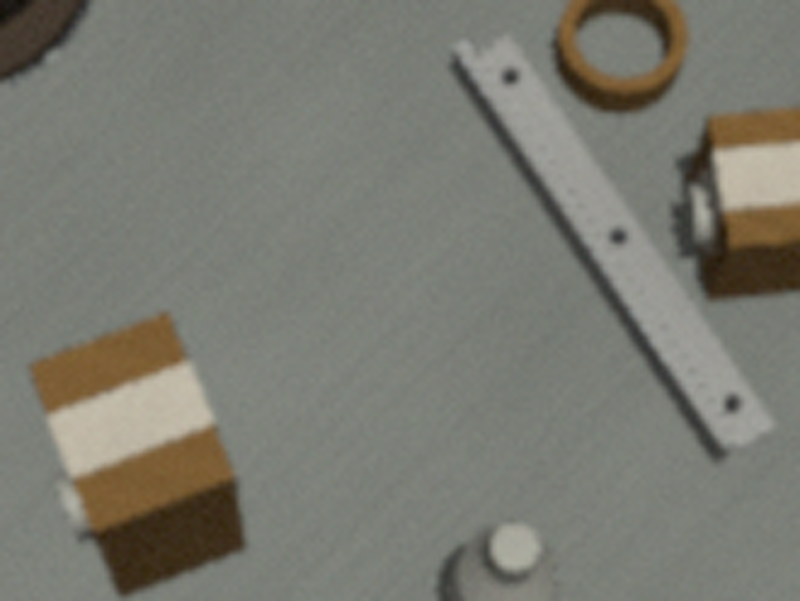

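View pics/scene1.png

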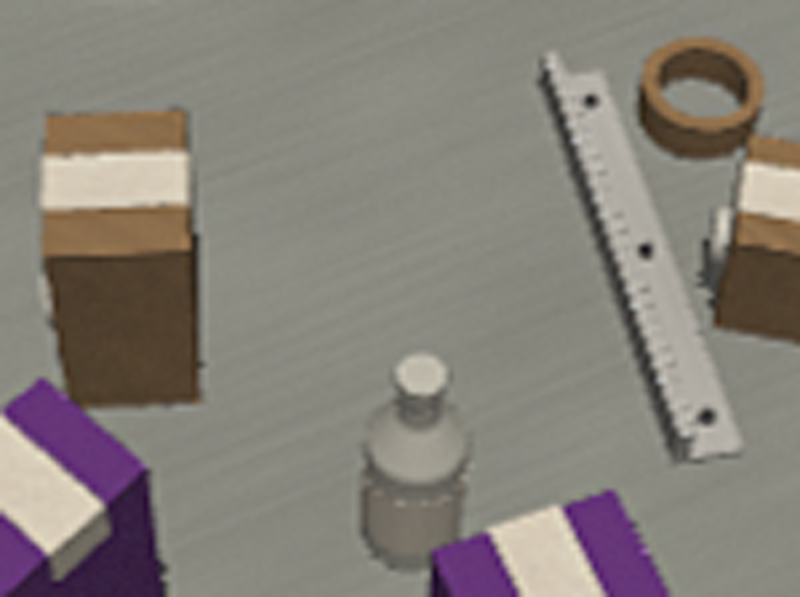

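The side crop shows the carton's top corners at (32,366), (170,313), (235,482) and (95,530), and its bottom corners at (122,594) and (243,547). The rail's foot corners are at (515,38) and (774,427), its front bottom edge runs from (453,62) to (716,460), and its holes are at (510,76), (618,236) and (732,403). The scene crop shows the same features: carton top corners (46,115), (185,108), (193,247), (48,256) and bottom corners (68,405), (199,400).

```bash
cat > h.py <<'E'
import numpy as np
from plant import bot
CROP={"side":(190,112,165/800),"scene":(200,150,150/800)}
def full(n,p):
    x,y,s=CROP[n]; return (np.array(p,float)+.5)*s+[x,y]-.5
def ray(n,uv,z):
    c=bot.get_calibration(n); V=c["view"]; R=V[:3,:3]
    d=R.T@np.array([(uv[0]-c["cx"])/c["fx"],-(uv[1]-c["cy"])/c["fy"],-1.]); o=-R.T@V[:3,3]
    return (o+d*(z-o[2])/d[2])
def proj(n,P):
    c=bot.get_calibration(n); q=c["view"][:3,:3]@np.array(P)+c["view"][:3,3]
    return np.array([c["cx"]+c["fx"]*q[0]/-q[2],c["cy"]+c["fy"]*q[1]/q[2]])
E
python3 - <<'E'
from h import *
np.set_printoptions(precision=1,suppress=True)
D={"side":{190:[(32,366),(170,313),(235,482),(95,530)],0:[(122,594),(243,547)],5:[(515,38),(774,427),(510,76),(618,236),(732,403)],0.01:[(453,62),(716,460)],40:[(462,42),(728,450)]},
"scene":{190:[(46,115),(185,108),(193,247),(48,256)],0:[(68,405),(199,400)],5:[(603,72),(741,450),(591,100),(645,250),(707,416)],0.01:[(545,85),(678,460)],40:[(547,57),(685,432)]}}
for n in D:
  for z in D[n]:
    P=np.array([ray(n,full(n,p),z)[:2] for p in D[n][z]]); d=np.diff(P,axis=0)
    print(n,z,P.tolist(),"mean",P.mean(0),"len",np.hypot(*d.T),"ang",np.degrees(np.arctan2(d[:,1],d[:,0])))
E
```

```text
side 190 [[355.96235407976485, -198.47718784198418], [391.8939151982379, -111.41805455047813], [502.20395463244705, -159.8710325789955], [463.09497806662466, -243.21981717929975]] mean [ 428.3 -178.2] len [ 94.2 120.5  92.1] ang [  67.6  -23.7 -115.1]
side 0 [[461.258222057358, -241.7454753448278], [496.65701149050705, -158.09173649333474]] mean [ 479.  -199.9] len [90.8] ang [67.1]
side 5 [[358.38401706018885, 261.9818157767211], [701.6222851884812, 171.6193848803308], [377.62269759402983, 236.52990177354081], [523.0598900814036, 199.68494951708226], [668.4134350267824, 163.6725991341424]] mean [525.8 206.7] len [354.9 330.4 150.  149.7] ang [-14.7 168.7 -14.2 -13.9]
side 0.01 [[337.7901396544469, 216.3120738162089], [688.5265396619673, 125.67819322367666]] mean [513.2 171. ] len [362.3] ang [-14.5]
side 40 [[343.3241927421196, 217.5400297463874], [692.9601355497217, 124.10347998677486]] mean [518.1 170.8] len [361.9] ang [-15.]
scene 190 [[350.5570291174661, -198.6756490141713], [385.9701145827154, -110.48828880991664], [496.3607816024746, -152.78852610725824], [462.21325928466695, -240.74624955323603]] mean [ 423.8 -175.7] len [ 95.  118.2  94.4] ang [  68.1  -21.  -111.2]
scene 0 [[456.06216118487737, -243.17134441960118], [493.0602511629212, -156.1588835672713]] mean [ 474.6 -199.7] len [94.6] ang [67.]
scene 5 [[352.1355257932257, 262.032314302311], [700.0373166068657, 172.2590833488245], [373.52704342558934, 238.53121839994702], [519.79671455412, 201.13802070757703], [665.5951288457587, 165.4884473084034]] mean [522.2 207.9] len [359.3 333.2 151.  150.1] ang [-14.5 168.5 -14.3 -13.7]
scene 0.01 [[340.3816663219302, 215.5582971091655], [685.5372653564785, 129.9006923567967]] mean [513.  172.7] len [355.6] ang [-13.9]
scene 40 [[343.9790965136282, 211.49875400027526], [686.2903419106519, 128.88205187349348]] mean [515.1 170.2] len [352.1] ang [-13.6]
```

```bash
cat >> h.py <<'E'
from scipy.spatial.transform import Rotation as Ro
def qd(yaw): # tool down, tool x along yaw deg
    a=np.radians(yaw); x=np.array([np.cos(a),np.sin(a),0]); z=np.array([0,0,-1.])
    return Ro.from_matrix(np.c_[x,np.cross(z,x),z]).as_quat()
def u(yaw): return np.array([np.cos(np.radians(yaw)),np.sin(np.radians(yaw))])
C=np.array([426,-177.]); YC=67.4; RO=np.array([514.5,170.5]); YR=75.8
E
python3 - <<'E'
from h import *
np.set_printoptions(precision=1,suppress=True)
S=.64
R=np.c_[u(YC),u(YC+90)]
for nm,p,z in [("mug top",(260,355),90),("purpA",(200,275),190),("purpB",(355,425),190),("bottle_a",(462,352),200),("purpC",(528,403),190)]:
    P=ray("side",np.array(p)*S,z)[:2]; print(nm,P,"in carton frame",R.T@(P-C),"in rail frame",np.c_[u(YR),u(YR+90)].T@(P-RO))
for yaw in (YC,YC+180):
    q=qd(yaw)
    for d,z in((-130,350),(-130,158),(-100,158),(-58,158),(30,158)):
        print(yaw,d,z,bot.solve_ik(list(C+d*u(YC))+[z],q))
    q=qd(yaw+YR-YC)
    for d,z in((-350,250),(-350,45),(-200,45)): print("rail",d,bot.solve_ik(list(RO+d*u(YR))+[z],q))
E
```

```text
mug top [ 355.5 -345. ] in carton frame [-182.2    0.5] in rail frame [-538.7   27.7]
purpA [ 179.4 -324.7] in carton frame [-231.1  170.9] in rail frame [-562.2  203.4]
purpB [ 612.5 -310.4] in carton frame [ -51.5 -223.5] in rail frame [-442.1 -213. ]
bottle_a [657.5 -70. ] in carton frame [ 187.7 -172.6] in rail frame [-198.1 -197.6]
purpC [812.2 -50.7] in carton frame [ 265. -308.] in rail frame [-141.4 -342.8]
67.4 -130 350 [ 2.1 -1.4 -0.1  0.  -2.8  0.7]
67.4 -130 158 [-0.3  0.1 -0.5  0.  -1.   3. ]
67.4 -100 158 [-0.2  0.1 -0.5  0.  -1.   2.9]
67.4 -58 158 [-0.1  0.  -0.5  0.  -1.   2.8]
67.4 30 158 [ 0.1  0.  -0.5  0.  -1.   2.6]
rail -350 [ 0.1 -0.  -0.3  0.  -1.3  2.8]
rail -350 [ 0.1  0.2 -0.6  0.  -0.8  2.8]
rail -200 [ 0.4  0.2 -0.6  0.  -0.8  2.5]
247.4 -130 350 [-0.3 -0.  -0.1  0.  -1.5 -0.1]
247.4 -130 158 [-0.3  0.1 -0.5  0.  -1.  -0.1]
247.4 -100 158 [-0.2  0.1 -0.5  0.  -1.  -0.2]
247.4 -58 158 [-0.1  0.  -0.5  0.  -1.  -0.3]
247.4 30 158 [ 0.1  0.  -0.5  0.  -1.  -0.5]
rail -350 [ 0.1 -0.  -0.3  0.  -1.3 -0.3]
rail -350 [ 0.1  0.2 -0.6  0.  -0.8 -0.3]
rail -200 [ 0.4  0.2 -0.6  0.  -0.8 -0.6]
```

```bash
python3 - <<'E'
from h import *
import cv2
q=qd(YC+180); P=lambda d,z: list(C+d*u(YC))+[z]
bot.line_to([254.6,625.1,320],200)
bot.move_gripper(60)
bot.move_ptp(P(-95,330),q); bot.line_to(P(-95,158),150)
s=bot.read_state(); print(s["t"],s["tcp_pos"],s["contact_force"],s["width"])
for d in (-66,-58,-45): 
    bot.line_to(P(d,158),80); print(d,bot.read_state()["contact_force"])
cv2.imwrite("pics/side2.png",cv2.resize(bot.camera("side")[110:260,150:350,::-1],(800,600),interpolation=cv2.INTER_CUBIC))
E
```

```text
6.1167 [ 390.02172713 -264.88879702  158.74109175] [ 0.28315759 -0.61602293  0.76078178] 59.90761393308777
-66 [ 0.63304533  0.07054941 -0.73383294]
-58 [-0.45931346 -1.04724833 -0.12835692]
-45 [ 0.83071204 -1.01241697  0.61228425]
```

View pics/side2.png

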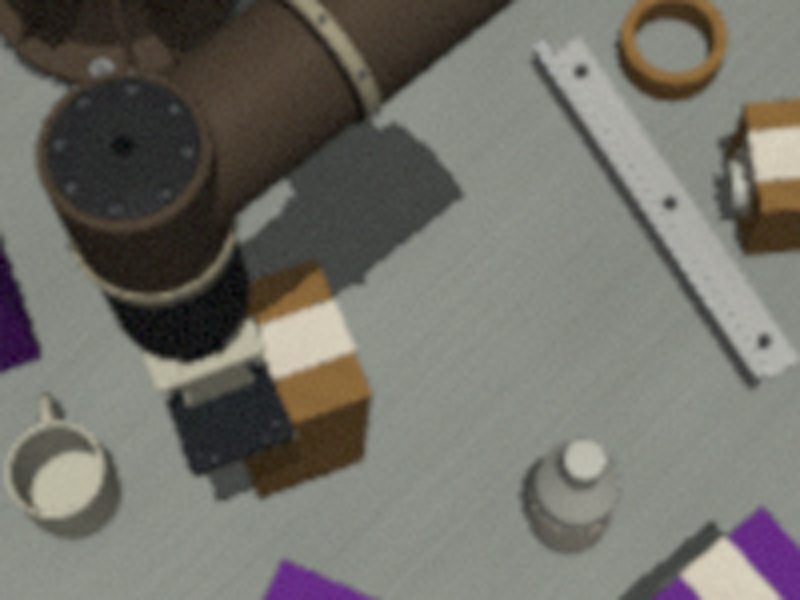

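The carton is still upright, with its top corners at about (320,265) and (370,390) in this crop. The gripper is centred behind its front face at about (230,420), clear of the mug at (62,480). Next I push it over.

```bash
python3 - <<'E'
from h import *
import cv2
P=lambda d,z: list(C+d*u(YC))+[z]
bot.line_to(P(32,158),90); print(bot.read_state()["contact_force"])
bot.pause(.4)
bot.line_to(P(-40,190),200); bot.line_to(P(-60,260),200)
print(bot.read_state()["t"])
cv2.imwrite("pics/side3.png",cv2.resize(bot.camera("side")[110:260,150:350,::-1],(800,600),interpolation=cv2.INTER_CUBIC))
cv2.imwrite("pics/scene3.png",cv2.resize(bot.camera("scene")[120:270,180:380,::-1],(800,600),interpolation=cv2.INTER_CUBIC))
E
```

```text
[-0.34361612  0.00404014 -0.11889942]
9.7167
```

View pics/side3.png

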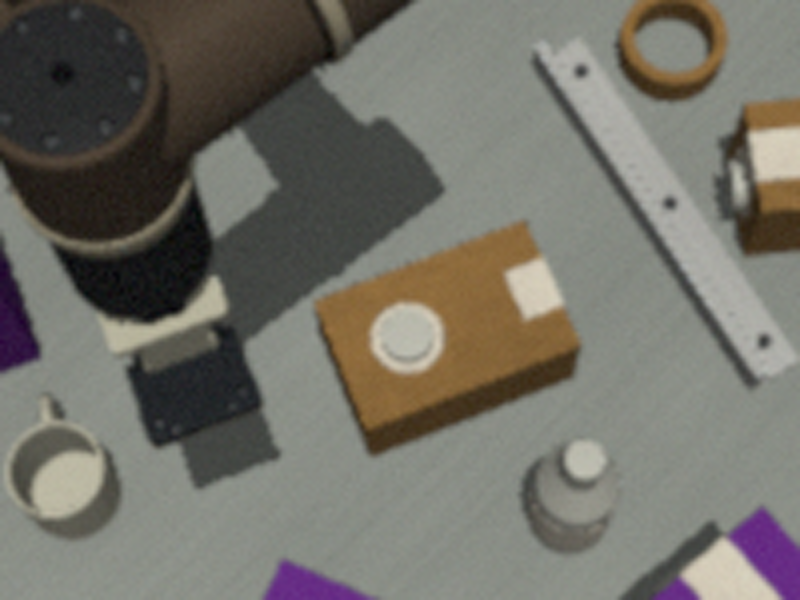

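```bash
python3 - <<'E'
from h import *
np.set_printoptions(precision=1,suppress=True)
P=np.array([ray("side",(np.array(p)+.5)/4+[150,110]-.5,96)[:2] for p in [(318,300),(524,222),(580,348),(368,428)]])
d=np.diff(P,axis=0); print(P,np.hypot(*d.T),np.degrees(np.arctan2(d[:,1],d[:,0])))
F=np.c_[u(YR),u(YR+90)]; print((P-RO)@F)
E
```

```text
[[ 394.8 -102.9]
 [ 466.4   66.9]
 [ 575.9   20.6]
 [ 502.2 -149.5]] [184.3 118.9 185.4] [  67.1  -22.9 -113.4]
[[-294.4   49. ]
 [-112.3   21.2]
 [-130.3  -96.3]
 [-313.3  -66.6]]
```

```bash
python3 - <<'E'
from h import *
import cv2
np.set_printoptions(precision=1,suppress=True)
q=qd(YR+180); P=lambda d,z,l=-12: list(RO+d*u(YR)+l*u(YR+90))+[z]
bot.move_ptp(P(-352,200),q); bot.line_to(P(-352,45),150)
bot.line_to(P(-225,45),70)
d=-225
while d<-193:
    bot.line_to(P(d,45),40); s=bot.read_state(); f=-np.dot(s["contact_force"][:2],u(YR)); print(d,round(f,1),s["contact_force"],((s["tcp_pos"][:2]-RO)@u(YR)))
    if f>15: break
    d+=2
print(s["t"])
cv2.imwrite("pics/side4.png",cv2.resize(bot.camera("side")[110:260,150:350,::-1],(800,600),interpolation=cv2.INTER_CUBIC))
E
```

```text
-225 0.5 [-0.7 -0.3  0.3] -224.98512392238868
-223 1.1 [ 0.1 -1.1 -0.3] -222.97054431788266
-221 0.3 [-1.  -0.1 -0.5] -220.84382355857548
-219 0.8 [-0.6 -0.7  0.1] -218.78169912366278
-217 0.9 [ 0.  -0.9 -0.6] -216.76083859500667
-215 0.3 [ 0.3 -0.3  1.3] -214.78369040558545
-213 0.7 [-0.5 -0.6 -0.2] -212.80817947675536
-211 0.8 [-1.  -0.6 -0.4] -210.84212348793338
-209 1.1 [-0.2 -1.1  0.1] -208.82661655022486
-207 1.0 [-0.1 -1.  -0.1] -206.81001128852893
-205 0.9 [-1.2 -0.6  0.2] -204.8643144064027
-203 12.6 [  0.5 -13.1   1.9] -204.75342487666197
-201 22.8 [  0.9 -23.8   4.7] -204.65052176811287
16.675
```

View pics/side4.png

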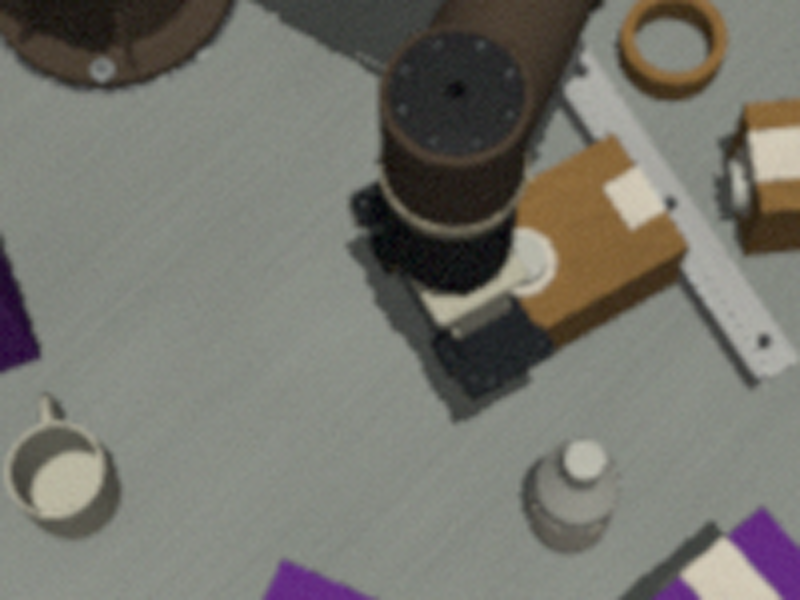

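The carton's top end now lies on the rail between about (612,140) and (685,245), with the force up at 23 N, and the bottle at (570,500) is untouched. I'll back off and check the flushness.

```bash
python3 - <<'E'
from h import *
import cv2
q=qd(YR+180); P=lambda d,z,l=-12: list(RO+d*u(YR)+l*u(YR+90))+[z]
bot.line_to(P(-215,45),30); bot.line_to(P(-300,45),120); bot.line_to(P(-330,250),200)
print(bot.read_state()["t"])
a=cv2.resize(bot.camera("side")[125:215,230:350,::-1],(800,600),interpolation=cv2.INTER_CUBIC)
cv2.imwrite("pics/side5.png",a)
cv2.imwrite("pics/scene5.png",cv2.resize(bot.camera("scene")[150:240,250:370,::-1],(800,600),interpolation=cv2.INTER_CUBIC))
E
```

```text
19.3833
```

View pics/side5.png

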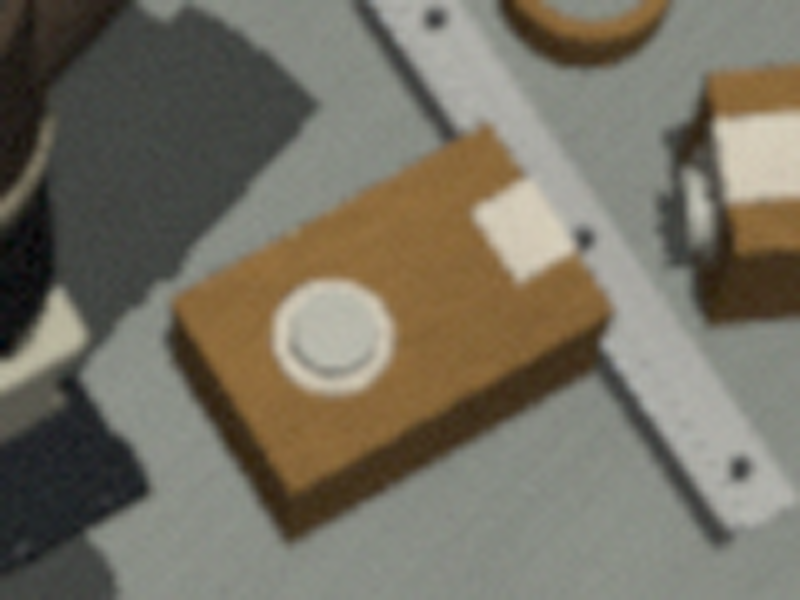

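View pics/scene5.png

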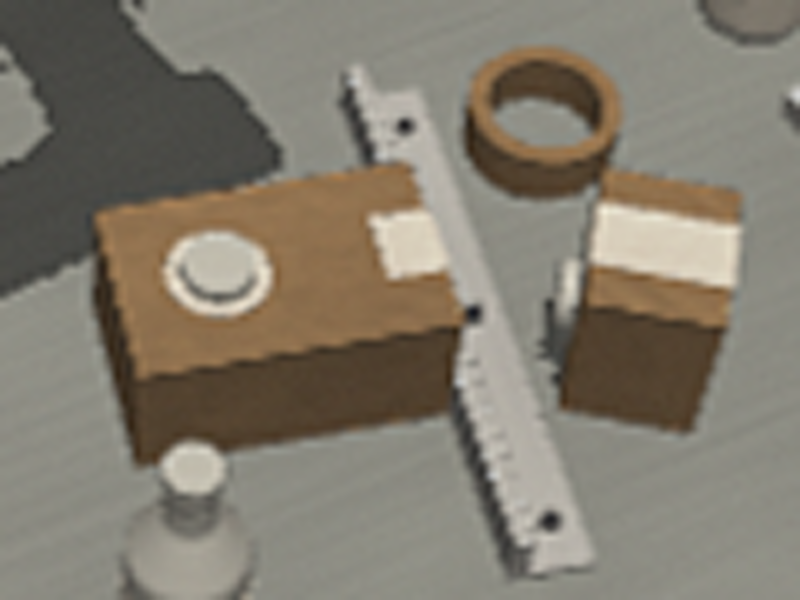

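```bash
python3 - <<'E'
from h import *
np.set_printoptions(precision=1,suppress=True)
F=np.c_[u(YR),u(YR+90)]
for n,o,pts in(("side",[230,125],[(172,302),(488,124),(611,312),(290,492)]),("scene",[250,150],[(97,213),(412,163),(462,325),(142,380)])):
    P=np.array([ray(n,(np.array(p)+.5)*.15+o-.5,96)[:2] for p in pts]); d=np.diff(P,axis=0)
    print(n,(P-RO)@F,np.degrees(np.arctan2(d[:,1],d[:,0])))
E
```

```text
side [[-193.6   49.6]
 [  -6.    51.1]
 [  -7.5  -66.6]
 [-194.1  -65.5]] [  76.2  -15.  -104.5]
scene [[-192.1   52.9]
 [  -2.7   52.8]
 [  -7.4  -66. ]
 [-191.8  -67.1]] [  75.8  -16.5 -103.9]
```

The carton is square to the rail within about 1°, and the hard stall at 23 N means its end is on the rail. One more centred push with the fingers closed will let the rail alone set the angle.

```bash
python3 - <<'E'
from h import *
np.set_printoptions(precision=1,suppress=True)
P=lambda d,z,l=-7: list(RO+d*u(YR)+l*u(YR+90))+[z]
bot.move_gripper(0)
bot.line_to(P(-260,45),200); bot.line_to(P(-212,45),60)
d=-208
while d<-194:
    bot.line_to(P(d,45),30); s=bot.read_state(); f=-np.dot(s["contact_force"][:2],u(YR)); print(d,round(f,1),(s["tcp_pos"][:2]-RO)@u(YR))
    if f>15: break
    d+=1.5
bot.line_to(P(-215,45),30); bot.line_to(P(-290,45),120); bot.line_to(P(-330,280),200); bot.pause(.5)
print(bot.read_state()["t"])
import cv2
b=cv2.imread("pics/side5.png").astype(int); a=cv2.resize(bot.camera("side")[125:215,230:350,::-1],(800,600),interpolation=cv2.INTER_CUBIC).astype(int)
print(abs(a-b)[100:560,180:].mean(),(abs(a-b)[100:560,180:].max(2)>40).sum())
E
```

```text
-208 -0.3 -208.01164936373544
-206.5 1.0 -206.47304573639565
-205.0 -0.4 -204.90392583238216
-203.5 8.1 -204.87694843635666
-202.0 16.4 -204.85577509694434
27.2333
2.6975268817204303 3011
```

```bash
python3 -c "
from plant import bot
print(bot.close_job())"
```

```text
the job is handed in; nothing more can be done
None
```

The tall carton was tipped onto its back with the cap up and pushed against the rail until it stalled, within the rail's length and square to it within about 1°. The job was handed in at about 27 s; no bystander in view moved, though I did not take a full-table picture at the end.

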